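# Draw the serving board out from under the blue tins

### The arm

A 6-joint arm with a two-finger parallel gripper is mounted at the origin on the work surface. World frame = base frame: x ahead of the robot, y to its left, z up, the work surface at z = 0. Lengths are in m, angles in rad, forces in N, time in s.
With the tool pointing down it reaches from about 0.35 to 0.775 m from the base axis. Payload 5.5 kg.
Tool frame: the origin (TCP) lies at the very end of the fingers, on their centre line; the grasp point (between the pads) lies 19 mm behind it; z points along the fingers, x is the direction in which the jaws open and shut, and the axes are right-handed (so a half turn about z gives the same grasp; the last joint's range is limited). The gripper opens to 85 mm and grips with 20 to 120 N. Pads are 22 mm wide; open, the fingers measure 114 mm over their backs; the gripper's body (76 mm by 85 mm) begins 54 mm behind the grasp point. The pads swing forward as they close: fully open they stand 13 mm farther back than shut.
Start: joints at [1.142, 0.313, 0.046, 1.304, 0, 1.431], TCP at [0.164, 0.551, 0.208] pointing down, gripper open.
Joint ranges: [-2.76, 2.76], [-0.86, 1.69], [-1.03, 1.26], [-2.2, 2.34], [-1.47, 1.5], [-3.14, 3.14]. Speed limits (rad/s): [2.57, 2.57, 3.14, 3.14, 3.14, 3.14].

### API

Orientations are given as a unit quaternion [w, x, y, z].
In Python, from workcell import env gives the robot as it stands.
- The arm moves only by the shell command python3 -m inch 'ROWS' [FORCE]. ROWS is JSON, a list of rows, each a list of 7 numbers: the turn, a rotation vector about the tool's x, y, z each as a share of 8 degrees, from -1 to 1, then the shift along the tool's x, y, z each as a share of 0.05 m, from -1 to 1, then the closure, from 0 (fully open) to 1 (shut). A call has 1 to 12 rows; each row shifts and turns the commanded pose from where the row before left it, along the tool's axes as they then stand; what a row does not reach is not made up. A row lasts 1/10 s, in which the tool goes at most 50 mm and 8.59 degrees, less where a joint would pass 70% of its speed; a pose out of reach is approached as far as the arm can. A call with a number of a shift or a turn outside -1 to 1 is refused whole. A call with a gripper value outside its range is refused whole. The fingers move at their own pace and stop on an object; FORCE is the grip in N (left out, the last holds). Time passes only in rows, so rows that do not move let the fingers close. It gives the time, the measured TCP pose, the force and the opening at its end, in the units of the state.
- env.get_state(): the state, without advancing time (a new reading comes with each control period).
- env.read_camera(name): name is "scene" or "side" or "wrist"; returns the picture (400x640x3 uint8, red, green, blue); there is no depth.
- env.calibration(name): a dict with "fx", "fy", "cx", "cy" (pixels), "rvec" (rotation vector, rad) and "tvec" (3), from world to camera coordinates, as OpenCV has them; the wrist camera has in their place "hand_eye" (4x4, takes a point from camera to tool coordinates, whose origin is the TCP and whose axes are the tool frame's). Camera axes: x right, y down, z forward; pixel columns grow to the right and rows downward; lengths in m; the calibration is good to about 2 mm. A picture is of the moment at which its call begins: read the wrist's pose just before it. calibration takes no time and is no camera call.
- env.hand_in(): hands the job in, once; it reports no verdict.
The state is a dict: "clock": time; "joint_pos": joint angles; "qvel": joint speeds; "tau": joint torques, N m; "tcp_pos": TCP position; "orientation": TCP orientation; "wrist_force": force on the tool from outside, world axes, zero at the start; "ft_torque": the same for the moment, N m; "finger_gap": finger opening in m.
Only numpy, scipy, OpenCV 4.12 (cv2) and the standard library are available. Lean on these libraries where they do the work, as an engineer would, in place of code of your own. Each camera call takes 0.05 s, during which the arm holds its last target.

### The job

At the buffet stall a wooden serving board is needed: draw the one with the stack of blue tins on it all the way out from under them. The tins are not to be lifted or toppled: they stay stacked in their wire rack and end up standing on the counter, and the board is left lying flat on the counter, clear of the tins.

Things in the scene. Friction and masses are not known exactly. Their poses are not given: they have to be found in the camera images.
- board: Wooden serving board under the blue tins (its twin lies under the cream and red tins): 210 (x) x 76 (y) x 8 mm, 0.15-0.31 kg, flat on the counter. Origin: centre of its underside; +x points in under the stack. Dark upright handle block, 16 (x) x 30 (y) mm, 75 mm from the origin towards -x, top 47 mm above the counter. Clear of the tins once drawn 97-113 mm along its own -x.
- rack: Fixed wire rack round the blue tins: four 10 mm steel posts at x +-46, y +-50 mm, wire ring of 152 mm outer diameter on top, 54 mm high, no floor. Origin: its middle, on the counter; -x is its front, roughly towards the robot, where the board sticks out between two posts 90 mm apart. These hold the tins back (2 mm play) as the board is pulled; then the tins drop 8 mm to the counter.
- tin_low: Lowest of three equal round closed tins, blue with lighter blue lid, 120 mm diameter, 24 mm high, 0.1-0.21 kg each, stacked loose (no interlock) on the board inside the rack. Origin: centre of its underside, z along its axis; 8 mm above the counter at the start.
- tin_top: Uppermost of the three blue tins, same size. Origin: centre of its underside, 56 mm above the counter at the start, 48 mm when the stack stands on the counter. The stack's top is 80 mm high at the start.
Things that resemble listed ones, but are neither listed nor needed, are in the scene too. What is shaped like the tin_top but green or turquoise is not meant.

How it is judged:
At the end, for the whole second after the job is handed in: Board flat on the counter (5 mm, 0.1 rad), origin over 160 mm from the rack's; lowest blue tin on the counter (under 4 mm), within 20 mm of the rack's middle; top tin still stacked (44 to 53 mm high, within 20 mm of the lowest tin); both tins tilted under 0.08 rad; all at rest (horizontal distance between board and rack above 0.16 m and height (world z) of board below 0.005 m and angle between board's own z axis and vertical below 0.1 rad and height (world z) of tin_low below 0.004 m and angle between each of tin_low, tin_top's own z axis and vertical below 0.08 rad and horizontal distance between tin_low and rack below 0.02 m and horizontal distance between tin_top and tin_low below 0.02 m and height (world z) of tin_top between 0.044 and 0.053 m and linear speed of each of board, tin_low, tin_top below 0.02 m/s); the robot touches nothing.
It fails at once if a blue tin tips by more than 0.4 rad (about 23 degrees) (angle between any of tin_low, tin_top's own z axis and vertical above 0.4 rad).
It fails at once if the stack is lifted or unstacked: the lowest tin's origin rises above 28 mm or the top tin's above 80 mm (height (world z) of tin_low above 0.028 m or height (world z) of tin_top above 0.08 m).
It also fails if it takes over 35 s, if anything falls off the work surface, if the arm or the gripper's body presses on something with over 40 N, if the wrist force passes 120 N, or if a joint passes its speed limit or range.

## Working session

There is one attempt and no reset: what is moved stays moved. The work goes in short steps, Python scripts to look and compute and a shell command to move; the robot and the scene stay as the last step left them, time stands still between calls to the robot, and variables do not carry over. Pictures are saved under pics/ and viewed, and the job is handed in when it is done.

```bash
ls; mkdir -p pics; python3 - <<'E'
from workcell import env
import cv2
s=env.get_state(); print(s)
for n in ["scene","side","wrist"]:
    im=env.read_camera(n); cv2.imwrite(f"pics/{n}0.png",im[:,:,::-1]); print(n,env.calibration(n))
E
```

```text
pics
{'clock': 0.0, 'joint_pos': array([1.14244104e+00, 3.13968951e-01, 4.49649673e-02, 1.30360487e+00,
       9.85663888e-06, 1.43120734e+00]), 'qvel': array([0.000569  , 0.00092969, 0.00150151, 0.00129662, 0.00040635,
       0.00040782]), 'tau': array([-1.17830841e-04, -4.80626822e+01,  2.98532796e+01,  1.92879728e-02,
       -2.48428273e-05,  3.14708515e-06]), 'tcp_pos': array([0.16350735, 0.55067717, 0.20722108]), 'orientation': array([ 4.31298088e-04,  8.01488859e-01,  5.98009020e-01, -7.97069841e-04]), 'wrist_force': array([-0.53492284,  0.12927857,  0.06718343]), 'ft_torque': array([0.00487691, 0.01682635, 0.02792455]), 'finger_gap': 0.0856503978398748}
scene {'fx': 446.04028577129844, 'fy': 446.04028577129844, 'cx': 320.3882573515465, 'cy': 199.5972773422093, 'rvec': array([ 2.30917636,  1.25864643, -0.34634747]), 'tvec': array([-0.31259419, -0.44676219,  1.30315006])}
side {'fx': 453.59143083651225, 'fy': 453.59143083651225, 'cx': 328.9981371812799, 'cy': 193.96755268654292, 'rvec': array([ 2.11969264, -0.39418703,  0.18761689]), 'tvec': array([-0.5996752 ,  0.18025471,  0.66413181])}
wrist {'fx': 318.5562620911309, 'fy': 318.5562620911309, 'cx': 320.50298683347256, 'cy': 195.16847579372444, 'hand_eye': array([[ 9.99999598e-01, -3.70401689e-04,  8.16104354e-04,
        -1.15430436e-03],
       [ 8.71481692e-05,  9.46472107e-01,  3.22785599e-01,
        -8.20801047e-02],
       [-8.91980339e-04, -3.22785398e-01,  9.46471759e-01,
        -1.66163271e-01],
       [ 0.00000000e+00,  0.00000000e+00,  0.00000000e+00,
         1.00000000e+00]])}
```

View pics/scene0.png

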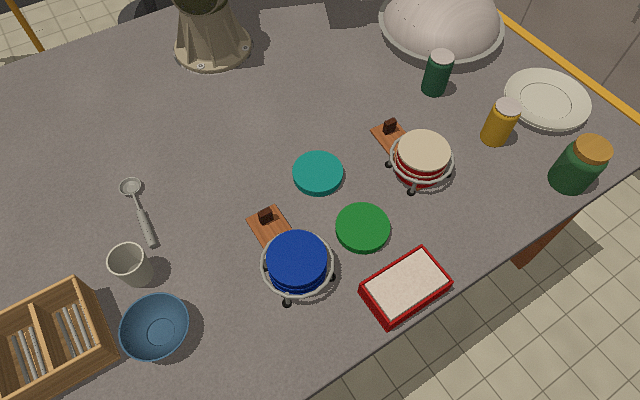

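View pics/side0.png

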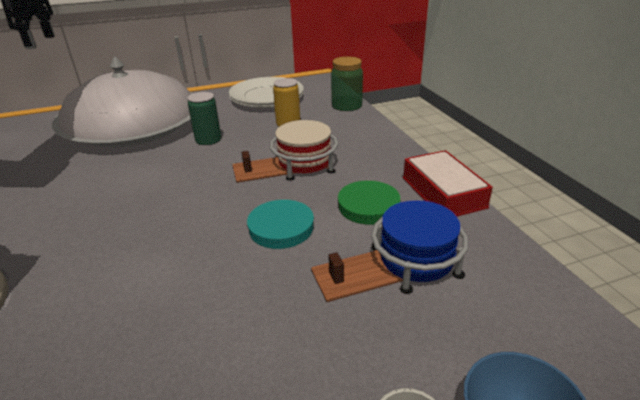

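View pics/wrist0.png

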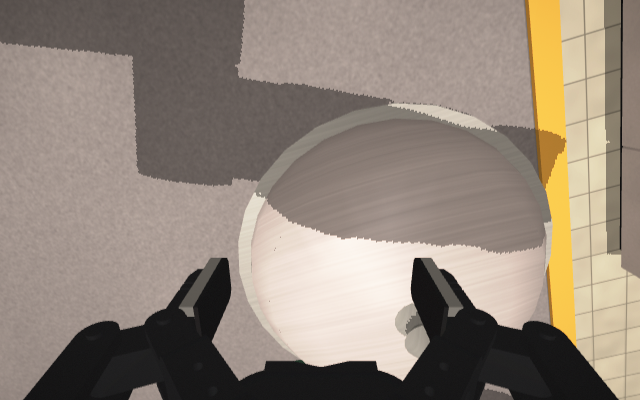

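Candidates in the scene view are the board under the blue tins at (270,228), handle at (265,215), and its twin under the cream/red tins at (388,135), handle at (390,127). In the side view the same two are at (336,268) and (246,162). Loose lids sit at (318,173) turquoise and (363,227) green. I choose the board at (270,228), under the blue stack, and check it in a crop while measuring.

```bash
cat > h.py <<'E'
import numpy as np, cv2
from workcell import env
def cam(n):
    c=env.calibration(n); K=np.array([[c['fx'],0,c['cx']],[0,c['fy'],c['cy']],[0,0,1]])
    R=cv2.Rodrigues(c['rvec'])[0]; return K,R,np.array(c['tvec'])
def ray(n,uv):
    K,R,t=cam(n); d=R.T@np.linalg.solve(K,[uv[0],uv[1],1.]); return -R.T@t,d
def onz(n,uv,z):
    o,d=ray(n,uv); return o+d*(z-o[2])/d[2]
def tri(a,b):
    P=[];
    for n in ('scene','side'):
        K,R,t=cam(n); P.append(K@np.c_[R,t])
    X=cv2.triangulatePoints(P[0],P[1],np.float64(a).reshape(2,1),np.float64(b).reshape(2,1)); return (X[:3]/X[3]).ravel()
E
python3 - <<'E'
from h import *
s=cv2.imread('pics/scene0.png'); d=cv2.imread('pics/side0.png')
a=cv2.resize(s[190:310,235:345],None,fx=5,fy=5,interpolation=cv2.INTER_CUBIC)
b=cv2.resize(d[195:305,305:475],None,fx=4.6,fy=4.6,interpolation=cv2.INTER_CUBIC)
cv2.imwrite('pics/ca.png',a); cv2.imwrite('pics/cb.png',b)
for n,im,box in (('scene',s,(235,190,345,310)),('side',d,(305,195,475,305))):
    x0,y0,x1,y1=box; hsv=cv2.cvtColor(im,cv2.COLOR_BGR2HSV)
    m=np.zeros(im.shape[:2],np.uint8)
    hh=cv2.inRange(hsv,(3,90,90),(20,255,255))
    dk=cv2.inRange(hsv,(0,0,0),(25,255,75))
    bl=cv2.inRange(hsv,(110,150,100),(130,255,255))
    bt=cv2.inRange(hsv,(110,150,20),(130,255,255))
    for nm,q in (('wood',hh),('dark',dk),('blue',bl),('blueall',bt)):
        r=np.zeros_like(q); r[y0:y1,x0:x1]=q[y0:y1,x0:x1]
        cs,_=cv2.findContours(r,cv2.RETR_EXTERNAL,cv2.CHAIN_APPROX_NONE)
        for c in cs:
            if cv2.contourArea(c)>40: print(n,nm,cv2.contourArea(c),cv2.boundingRect(c),cv2.approxPolyDP(c,3,True)[:,0].tolist()[:10])
E
```

```text
scene wood 782.5 (245, 204, 47, 45) [[274, 204], [269, 206], [274, 219], [265, 225], [259, 222], [258, 212], [245, 219], [263, 248], [275, 235], [291, 228]]
scene dark 102.5 (258, 212, 16, 13) [[271, 212], [261, 217], [258, 214], [262, 224], [273, 219]]
scene blue 2619.5 (266, 230, 61, 56) [[290, 230], [271, 242], [266, 262], [270, 277], [300, 285], [320, 274], [326, 251], [310, 232]]
scene blueall 3091.5 (266, 230, 61, 65) [[290, 230], [269, 245], [267, 270], [276, 288], [301, 294], [322, 282], [326, 251], [310, 232]]
side wood 1999.0 (311, 252, 88, 49) [[398, 279], [382, 271], [370, 252], [342, 259], [341, 283], [333, 282], [328, 263], [311, 268], [327, 300]]
side wood 63.5 (374, 250, 13, 20) [[375, 250], [377, 262], [386, 269]]
side dark 60.5 (430, 260, 31, 25) [[460, 260], [447, 277], [430, 283], [438, 283], [452, 272], [456, 274], [455, 265]]
side dark 332.0 (328, 253, 16, 31) [[335, 253], [328, 259], [329, 272], [336, 283], [343, 280], [343, 265]]
side dark 88.0 (425, 195, 21, 10) [[425, 195], [445, 204], [442, 195]]
side blue 2691.0 (383, 201, 77, 46) [[383, 216], [387, 232], [417, 246], [446, 243], [459, 229], [450, 211], [430, 202], [403, 202]]
side blueall 312.0 (411, 266, 41, 16) [[451, 266], [431, 271], [412, 269], [411, 280], [438, 278]]
side blueall 143.0 (382, 257, 22, 21) [[382, 257], [387, 267], [401, 277], [403, 267]]
side blueall 3920.0 (381, 201, 79, 63) [[384, 214], [381, 244], [390, 253], [423, 263], [454, 255], [459, 224], [443, 206], [409, 201]]
```

View pics/ca.png

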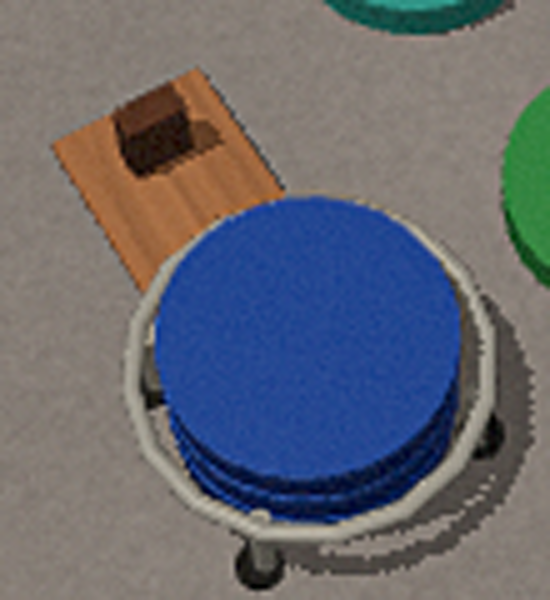

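View pics/cb.png

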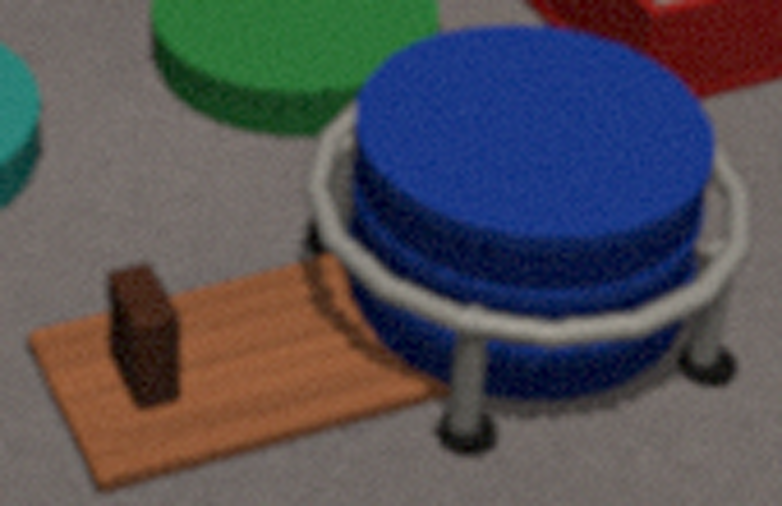

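The crops show a wooden board with a dark upright handle running in under the blue stack, so the choice holds. Handle top is about (265,213) in scene and (336.5,259) in side.

```bash
python3 - <<'E'
from h import *
A=lambda p:(p[0]/5+234.6,p[1]/5+189.6)
B=lambda p:(p[0]/4.6+304.6,p[1]/4.6+194.6)
a1,a2=A((52,146)),A((200,67)); b1,b2=B((100,490)),B((30,337))
ls=[(140,290),(285,187)]
print('corners scene',onz('scene',a1,.008),onz('scene',a2,.008)); print('side',onz('side',b1,.008),onz('side',b2,.008))
print('edges scene', onz('scene',A((140,292)),.008),onz('scene',A((285,187)),.008)); print('side', onz('side',B((435,397)),.0),onz('side',B((330,257)),.008))
print('tri',tri(a1,b1),tri(a2,b2))
h1=[(113,118),(178,83),(188,112),(125,147)]; h2=[(143,325),(110,275),(148,264),(178,318)]
for p in h1: print('hs',onz('scene',A(p),.047))
for p in h2: print('hd',onz('side',B(p),.047))
print('handle tri',tri(A((151,115)),B((145,296))))
for n in ('scene','side'):
    im=cv2.imread(f'pics/{n}0.png'); hsv=cv2.cvtColor(im,cv2.COLOR_BGR2HSV)
    v=160
    print(n, hsv[255,297] if n=='scene' else hsv[222,420])
    m=cv2.inRange(hsv,(105,150,120),(130,255,255)); x0,y0,x1,y1=(235,190,345,310) if n=='scene' else (305,195,475,305)
    r=np.zeros_like(m); r[y0:y1,x0:x1]=m[y0:y1,x0:x1]
    r=cv2.morphologyEx(r,cv2.MORPH_OPEN,np.ones((5,5)))
    c=max(cv2.findContours(r,0,1)[0],key=cv2.contourArea); M=np.array([onz(n,p[0],.08) for p in c]); 
    print(n,cv2.boundingRect(c),cv2.minEnclosingCircle(M[:,:2].astype(np.float32)))
E
```

```text
corners scene [ 0.56499465 -0.19384692  0.008     ] [ 0.56478457 -0.11790927  0.008     ]
side [ 0.56294262 -0.19627276  0.008     ] [ 0.56495099 -0.12039426  0.008     ]
edges scene [ 0.64885156 -0.19578031  0.008     ] [ 0.63869997 -0.11725143  0.008     ]
side [ 0.68585868 -0.19103086  0.        ] [ 0.67991322 -0.12034957  0.008     ]
tri [ 0.56366271 -0.19361957  0.0053119 ] [ 0.56491727 -0.11830103  0.00691315]
hs [ 0.58909772 -0.17125541  0.047     ]
hs [ 0.58889519 -0.13919289  0.047     ]
hs [ 0.603842   -0.14275098  0.047     ]
hs [ 0.60435612 -0.17381498  0.047     ]
hd [ 0.5884581  -0.16950676  0.047     ]
hd [ 0.5871157  -0.14268458  0.047     ]
hd [ 0.60085513 -0.14216129  0.047     ]
hd [ 0.60017163 -0.17057804  0.047     ]
handle tri [ 0.59505374 -0.15594278  0.04546818]
scene [110 196 147]
scene (266, 230, 61, 56) ((0.7335734367370605, -0.16065049171447754), 0.059869956225156784)
side [111 215 129]
side (383, 201, 77, 45) ((0.7334514856338501, -0.15908747911453247), 0.05872020497918129)
```

```bash
python3 -m inch '[[0,0,-0.98,0,0,-0.4,0],[0,0,-0.98,0,0,-0.4,0],[0,0,0,-0.82,0.52,0,0],[0,0,0,-0.82,0.52,0,0],[0,0,0,-0.82,0.52,0,0],[0,0,0,-0.82,0.52,0,0],[0,0,0,-0.82,0.52,0,0],[0,0,0,-0.82,0.52,0,0],[0,0,0,-0.82,0.52,0,0],[0,0,0,-0.82,0.52,0,0]]' 60
python3 -m inch '[[0,0,0,-0.82,0.52,0,0],[0,0,0,-0.82,0.52,0,0],[0,0,0,-0.82,0.52,0,0],[0,0,0,-0.82,0.52,0,0],[0,0,0,-0.82,0.52,0,0],[0,0,0,-0.82,0.52,0,0],[0,0,0,-0.82,0.52,0,0],[0,0,0,0,0,0,0],[0,0,0,0,0,0,0]]'
python3 - <<'E'
from h import *
s=env.get_state(); print(s['clock'],s['tcp_pos'],s['orientation'],s['joint_pos'],s['wrist_force'])
cv2.imwrite('pics/w1.png',env.read_camera('wrist')[:,:,::-1])
E
```

```text
clock: 1.15
tcp_pos: [0.3673, 0.2183, 0.2481]
orientation: [0.0, 0.712, 0.702, 0.0]
wrist_force: [0.9, 0.6, -0.1]
finger_gap: 0.0851
clock: 2.05
tcp_pos: [0.5443, -0.0706, 0.247]
orientation: [-0.001, 0.713, 0.701, -0.0]
wrist_force: [-1.6, 0.1, 0.3]
finger_gap: 0.0853
2.05 [ 0.54425497 -0.07059323  0.24703613] [-1.03063097e-03  7.13282434e-01  7.00875845e-01 -3.95526400e-04] [-2.75475588e-01  2.56176271e-01  6.34958651e-02  1.38029822e+00
  3.34862550e-04 -2.57930151e-01] [-1.60537756  0.14154491  0.31652673]
```

View pics/w1.png

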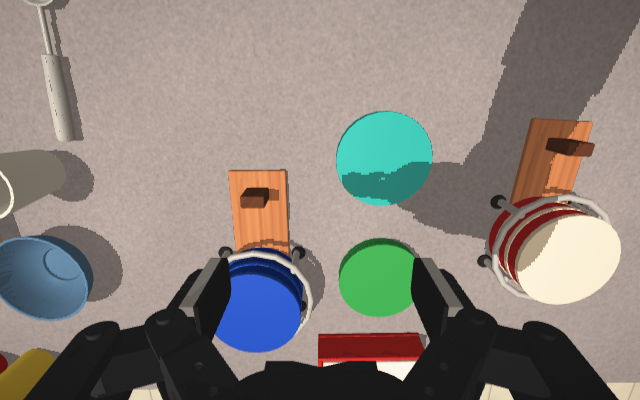

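Wrist view: blue stack at (258,300), its board's near corners at (229,170) and (287,169), handle at about (256,195). Next I'll measure it.

```bash
cat >> h.py <<'E'
def wonz(uv,z,pos,q):
    from scipy.spatial.transform import Rotation as Ro
    c=env.calibration('wrist'); T=c['hand_eye']; R=Ro.from_quat([q[1],q[2],q[3],q[0]]).as_matrix()
    d=R@T[:3,:3]@np.array([(uv[0]-c['cx'])/c['fx'],(uv[1]-c['cy'])/c['fy'],1]); o=R@T[:3,3]+pos
    return o+d*(z-o[2])/d[2]
E
python3 - <<'E'
from h import *
im=cv2.imread('pics/w1.png'); cv2.imwrite('pics/cw1.png',cv2.resize(im[160:280,215:315],None,fx=5,fy=5,interpolation=cv2.INTER_CUBIC))
E
```

```text
(no output)
```

View pics/cw1.png

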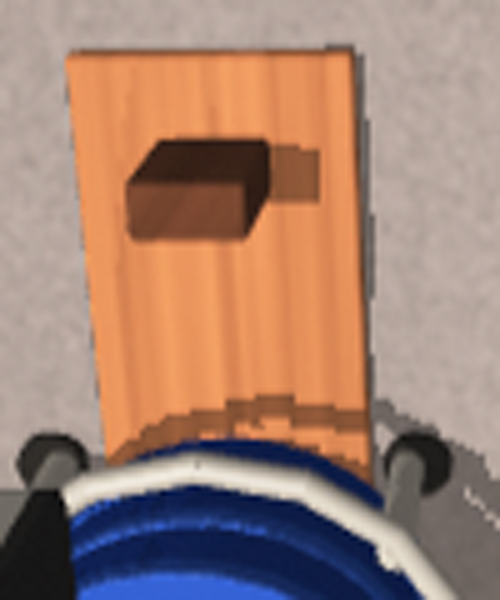

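```bash
python3 - <<'E'
from h import *
p=np.array([0.54425497,-0.07059323,0.24703613]); q=[-1.03063097e-03,7.13282434e-01,7.00875845e-01,-3.95526400e-04]
A=lambda u:(u[0]/5+214.6,u[1]/5+159.6)
for u in [(68,54),(353,50),(107,465),(371,470)]: print('board',wonz(A(u),.008,p,q))
for u in [(127,182),(245,180),(245,240),(132,240)]: print('handle',wonz(A(u),.047,p,q))
E
```

```text
board [ 0.56316037 -0.19260279  0.008     ]
board [ 0.56342986 -0.11798473  0.008     ]
board [ 0.6841084  -0.19483217  0.008     ]
board [ 0.68711608 -0.11941014  0.008     ]
handle [ 0.58564027 -0.17008321  0.047     ]
handle [ 0.58564841 -0.14138521  0.047     ]
handle [ 0.60122586 -0.14255428  0.047     ]
handle [ 0.6007189  -0.17034263  0.047     ]
```

```bash
python3 -m inch '[[0,0,0,-0.85,0.515,0,0],[0,0,0,-0.84,0.515,0,0],[0,0,0,0,0,0.8,0],[0,0,0,0,0,0.8,0],[0,0,0,0,0,0.8,0],[0,0,0,0,0,0.6,0],[0,0,0,0,0,0,0],[0,0,0,0,0,0,0]]'
python3 - <<'E'
from h import *
s=env.get_state(); print(s['clock'],s['tcp_pos'],s['orientation'])
cv2.imwrite('pics/w2.png',env.read_camera('wrist')[:,:,::-1])
cv2.imwrite('pics/s2.png',env.read_camera('side')[:,:,::-1])
E
```

```text
clock: 2.9
tcp_pos: [0.5943, -0.1534, 0.0989]
orientation: [-0.0, 0.712, 0.702, -0.0]
wrist_force: [-0.7, -0.7, 0.0]
finger_gap: 0.0856
2.9 [ 0.59430118 -0.15341636  0.09885579] [-3.50171972e-04  7.11838158e-01  7.02343444e-01 -3.25092097e-05]
```

View pics/w2.png

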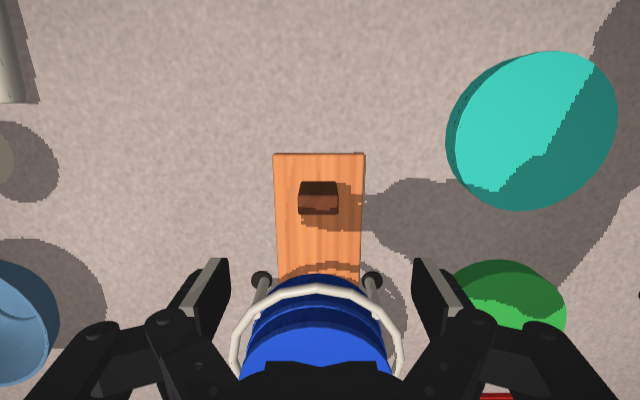

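View pics/s2.png

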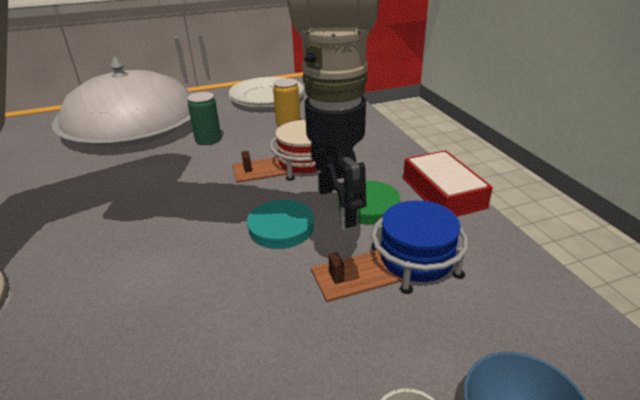

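```bash
python3 - <<'E'
from h import *
p=np.array([.5943,-.15342,.09886]); q=[-3.5e-4,.711838,.702343,0]
im=cv2.imread('pics/w2.png'); cv2.imwrite('pics/cw2.png',cv2.resize(im[145:245,265:375],None,fx=6,fy=6,interpolation=cv2.INTER_CUBIC))
for u in [(298.5,194),(338,194),(337,214),(299,213.5)]: print(wonz(u,.047,p,q))
for u in [(273.5,153.5),(364,153.5)]: print(wonz(u,.008,p,q))
E
```

```text
[ 0.58512769 -0.17038436  0.047     ]
[ 0.58552486 -0.14185785  0.047     ]
[ 0.60109273 -0.14253056  0.047     ]
[ 0.60030244 -0.1705588   0.047     ]
[ 0.56307675 -0.19250497  0.008     ]
[ 0.56409299 -0.11865224  0.008     ]
```

View pics/cw2.png

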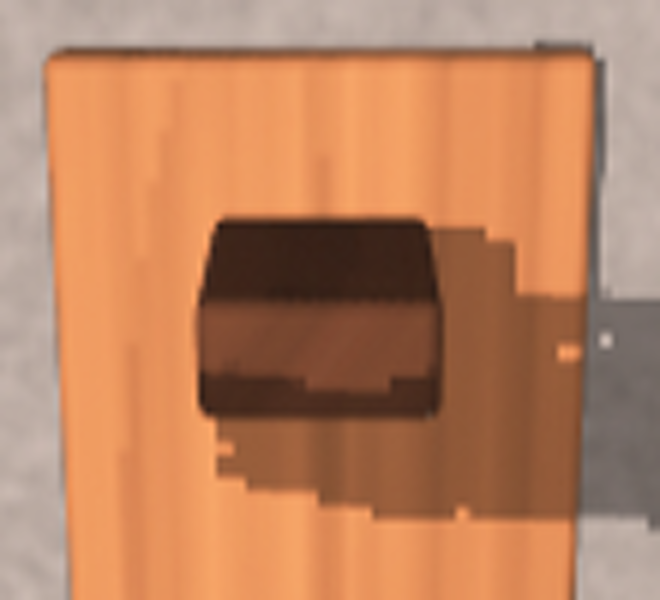

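The handle centre measures (0.5935, -0.1565), so I shift 3 mm in -y, descend and close.

```bash
python3 -m inch '[[0,0,0,-0.06,0,0.55,0],[0,0,0,0,0,0.55,0],[0,0,0,0,0,0.56,0],[0,0,0,0,0,0,0],[0,0,0,0,0,0,0.3],[0,0,0,0,0,0,0.4],[0,0,0,0,0,0,0.5],[0,0,0,0,0,0,0.6],[0,0,0,0,0,0,0.7],[0,0,0,0,0,0,0.8],[0,0,0,0,0,0,0.8],[0,0,0,0,0,0,0.8]]' 60
python3 - <<'E'
from h import *
s=env.get_state(); print(s['clock'],s['tcp_pos'],s['orientation'],s['wrist_force'],s['ft_torque'])
cv2.imwrite('pics/s3.png',env.read_camera('side')[150:350,250:520,::-1].repeat(2,0).repeat(2,1))
E
```

```text
clock: 4.2
tcp_pos: [0.5956, -0.1577, 0.0168]
orientation: [0.001, 0.712, 0.702, 0.001]
wrist_force: [-0.2, 1.8, 7.3]
finger_gap: 0.0274
4.2 [ 0.59559659 -0.1576768   0.0168119 ] [0.00085309 0.71220465 0.70197086 0.00084963] [-0.18073255  1.78356414  7.31280241] [0.45312945 0.230743   0.06850813]
```

View pics/s3.png

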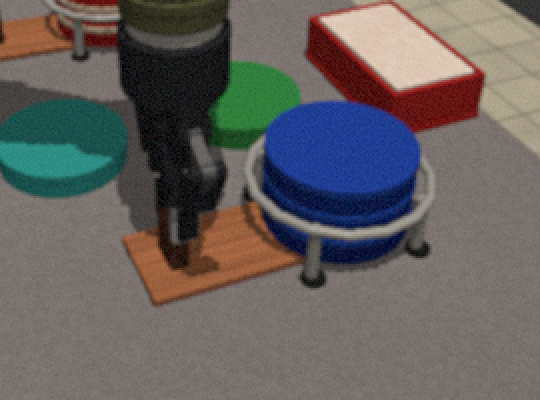

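Gripped at 27 mm opening, with nothing disturbed. Pulling along tool -y, half the way first.

```bash
python3 -m inch '[[0,0,0,0,-0.1,-0.01,0.8],[0,0,0,0,-0.2,0,0.8],[0,0,0,0,-0.2,0,0.8],[0,0,0,0,-0.2,0,0.8],[0,0,0,0,-0.2,0,0.8],[0,0,0,0,-0.2,0,0.8],[0,0,0,0,0,0,0.8],[0,0,0,0,0,0,0.8]]'
python3 - <<'E'
from h import *
s=env.get_state(); print(s['clock'],s['tcp_pos'],s['orientation'],s['wrist_force'],s['ft_torque'])
cv2.imwrite('pics/s4.png',env.read_camera('side')[150:350,250:520,::-1].repeat(2,0).repeat(2,1))
E
```

```text
clock: 5.05
tcp_pos: [0.5416, -0.158, 0.0168]
orientation: [0.002, 0.713, 0.702, 0.001]
wrist_force: [4.5, 0.4, 2.5]
finger_gap: 0.0278
5.05 [ 0.54159441 -0.15796679  0.01684347] [0.00215604 0.71253574 0.70163166 0.0010838 ] [4.51711344 0.39773999 2.47553497] [-0.09176834 -1.02793572 -0.06501108]
```

View pics/s4.png

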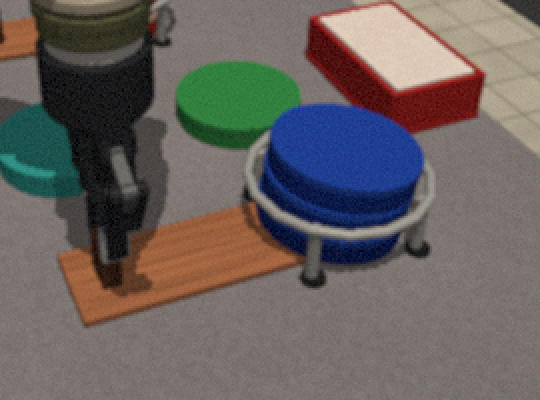

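Board is out 54 mm. The stack is held by the posts and tilted slightly back (about 0.1 rad) as its rear edge has dropped. I'll check the turquoise lid's clearance and go on.

```bash
python3 - <<'E'
from h import *
print(onz('scene',(318,195),.0),onz('scene',(293,172),.024),onz('scene',(318,173),.024))
E
python3 -m inch '[[0,0,0,0,-0.2,0,0.8],[0,0,0,0,-0.2,0,0.8],[0,0,0,0,-0.2,0,0.8],[0,0,0,0,-0.2,0,0.8],[0,0,0,0,0,0,0.8]]'
```

```text
[ 0.59571782 -0.02029685  0.        ] [ 0.52354115 -0.04334458  0.024     ] [0.5573825  0.00428235 0.024     ]
clock: 5.6
tcp_pos: [0.4997, -0.1571, 0.0168]
orientation: [0.001, 0.713, 0.702, 0.0]
wrist_force: [1.9, -0.2, 7.9]
finger_gap: 0.0276
```

```bash
python3 -m inch '[[0,0,0,0,-0.2,0,0.8],[0,0,0,0,-0.2,0,0.8],[0,0,0,0,-0.2,0,0.8],[0,0,0,0,-0.2,0,0.8],[0,0,0,0,-0.1,0,0.8],[0,0,0,0,0,0,0.8],[0,0,0,0,0,0,0.8]]'
python3 - <<'E'
from h import *
s=env.get_state(); print(s['clock'],s['tcp_pos'],s['orientation'],s['wrist_force'],s['ft_torque'])
cv2.imwrite('pics/s5.png',env.read_camera('side')[150:350,250:520,::-1].repeat(2,0).repeat(2,1))
E
```

```text
clock: 6.3
tcp_pos: [0.455, -0.1564, 0.0168]
orientation: [0.001, 0.713, 0.702, 0.0]
wrist_force: [1.5, 0.4, 9.4]
finger_gap: 0.0276
6.3 [ 0.4550213  -0.15641651  0.01675165] [1.04537982e-03 7.12554235e-01 7.01616250e-01 8.82522306e-05] [1.49091591 0.35717186 9.40922709] [ 0.03281294 -0.28685733 -0.01921877]
```

View pics/s5.png

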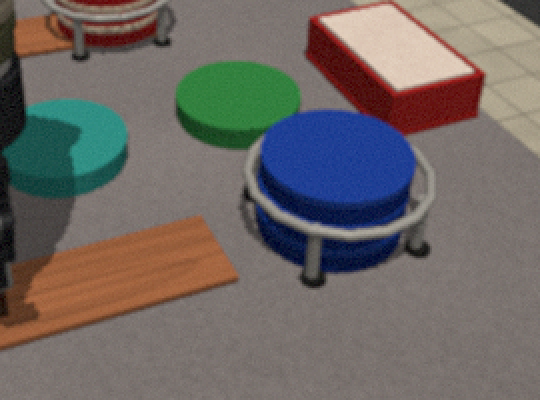

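The stack now stands on the counter, level in the rack, and the board end is well clear. Next I release and rise.

```bash
python3 -m inch '[[0,0,0,0,0,0,0.5],[0,0,0,0,0,0,0.2],[0,0,0,0,0,0,0.0],[0,0,0,0,0,0,0.0],[0,0,0,0,0,0,0.0],[0,0,0,0,0,0,0.0],[0,0,0,0,0,-0.3,0],[0,0,0,0,0,-0.8,0],[0,0,0,0,0,-0.8,0],[0,0,0,0,0,-0.8,0],[0,0,0,0,0,0,0],[0,0,0,0,0,0,0]]'
python3 - <<'E'
from h import *
s=env.get_state(); print(s['clock'],s['tcp_pos'],s['wrist_force'],s['finger_gap'])
for n in ('scene','side','wrist'): cv2.imwrite(f'pics/{n}6.png',env.read_camera(n)[:,:,::-1])
a=cv2.imread('pics/scene6.png')[150:310,200:360]; b=cv2.imread('pics/side6.png')[180:330,180:480]
cv2.imwrite('pics/c6.png',cv2.resize(a,None,fx=3.7,fy=3.7)); cv2.imwrite('pics/d6.png',cv2.resize(b,None,fx=2.6,fy=2.6))
for n,(x0,y0,x1,y1) in (('scene',(250,215,345,310)),('side',(370,195,475,305))):
    im=cv2.imread(f'pics/{n}6.png'); m=cv2.inRange(cv2.cvtColor(im,cv2.COLOR_BGR2HSV),(105,150,120),(130,255,255))
    r=np.zeros_like(m); r[y0:y1,x0:x1]=m[y0:y1,x0:x1]; r=cv2.morphologyEx(r,cv2.MORPH_OPEN,np.ones((5,5)))
    c=max(cv2.findContours(r,0,1)[0],key=cv2.contourArea)
    print(n,cv2.minEnclosingCircle(np.array([onz(n,p[0],.072)[:2] for p in c]).astype(np.float32)))
E
```

```text
clock: 7.55
tcp_pos: [0.4554, -0.1562, 0.1515]
orientation: [0.001, 0.712, 0.702, 0.0]
wrist_force: [-0.5, -0.3, -1.0]
finger_gap: 0.0851
7.55 [ 0.45540034 -0.15615315  0.15152974] [-0.46588925 -0.28987166 -0.95054363] 0.08506465727380783
scene ((0.7303917407989502, -0.16055119037628174), 0.0598408542573452)
side ((0.7305972576141357, -0.15913213789463043), 0.059378497302532196)
```

View pics/c6.png

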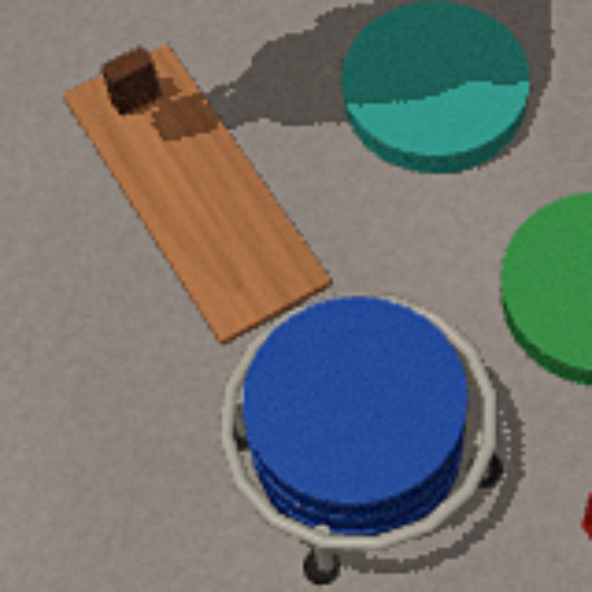

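View pics/d6.png

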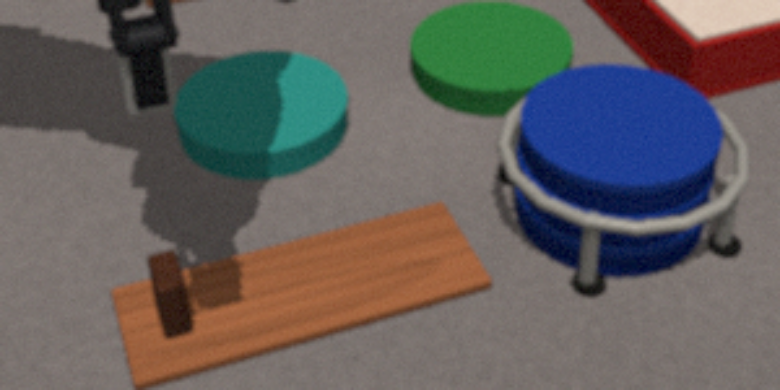

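Both views show the board flat and clear. The stack is level, with its top circle at (0.730,-0.160) in both when cast at 72 mm height, and the robot touches nothing. I'm handing in now.

```bash
python3 -c "
from workcell import env
env.hand_in()"
```

```text
the job is handed in; nothing more can be done
```

I gripped the upright handle of the board under the blue tins and drew the board 140 mm straight out along its own axis. I then released it, raised the gripper clear and handed in at about 7.6 s.

- **Board:** the last pictures show it flat on the counter, with its origin about 0.20 m from the rack's middle (0.16 m needed).
- **Tins:** the blue stack stands level in its rack. Its top, cast at the 72 mm height, lies at (0.730, -0.160) in one view and (0.731, -0.159) in the other. That is 3 mm from where it started. Partway through, the stack leaned back by roughly 0.1 rad as its rear edge came off the board, then settled level.
- **Robot:** the gripper was open and 15 cm up, with about 1 N at the wrist.
- **Not measured directly:** I judged the lowest tin's height and its offset from the top tin by eye in the pictures. No check failed or disagreed.

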